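# Ready the next tier of a kiln stack

## Robot

A 6-joint arm with a two-finger parallel gripper is mounted at the origin on the work surface. World frame = base frame: x ahead of the robot, y to its left, z up, the work surface at z = 0. Lengths are in m, angles in rad, forces in N, time in s.
With the tool pointing down it reaches from about 0.375 to 0.9 m from the base axis. Payload 3.1 kg.
Tool frame: the origin (TCP) lies between the finger pads; the fingertips stand 8 mm ahead of it and the grasp point (between the pads) lies 11 mm behind it; z points along the fingers, y is the line along which they close (so a half turn about z gives the same grasp; the last joint's range is limited). The gripper opens to 87 mm and grips with 3 to 60 N. Pads are 19 mm wide; open, the fingers measure 117 mm over their backs; the gripper's body (75 mm by 190 mm) begins 51 mm behind the grasp point.
Start: joints at [0.973, 0.527, 1.433, -0, 1.181, -0.178], TCP at [0.255, 0.571, 0.231] pointing down, gripper open.
Joint ranges: [-3.08, 3.08], [-0.75, 2.2], [0.22, 2.44], [-1.43, 4.57], [0, 2.65], [-2.85, 2.85]. Speed limits (rad/s): [2.79, 2.79, 3.14, 3.14, 3.14, 3.14].

## Interface

Orientations are given as a unit quaternion [x, y, z, w].
In Python, from rig import robot, vision, job gives the robot as it stands.
- The arm moves only by the shell command python3 -m handwheel 'ROWS' [OPENING] [FORCE]. ROWS is JSON, a list of rows, each a list of 4 numbers: the shift along the tool's x, y, z as a fraction of full scale, then the turn about the tool's z as a fraction of full scale. A call has 1 to 20 rows; each row is the pose to reach, as a shift and turn from the pose commanded when the call began, along the tool's axes at that moment, turning the shorter way round; what a row does not reach only later rows make up. Full scale, the value 1, is 300 mm for a shift and 2 pi rad for a turn. A row lasts 1/12 s, in which the tool goes at most 41.7 mm and 7.16 degrees, less where a joint would pass 70% of its speed; a pose out of reach is approached as far as the arm can. A call with a number of a shift or a turn outside -1 to 1 is refused whole. A call with a gripper value outside its range is refused whole. OPENING is the opening in per cent of the stroke, from 0 (shut) to 100 (fully open), set as the call begins (- or left out, the last holds). The fingers move at their own pace and stop on an object; FORCE is the grip in N (left out, the last holds). Time passes only in rows, so rows that repeat a pose let the fingers close. It gives the time, the measured TCP pose, the force, the opening and the grip force at its end, in the units of the state.
- robot.get_obs(): the state, without advancing time (a new reading comes with each control period).
- vision.camera(name): name is "scene" or "top" or "wrist"; returns a dict with "frame" (420x560x3 uint8, red, green, blue), "K" (3x3 intrinsics, pixels), "cam_to_world" (4x4, takes a point from camera to world coordinates); the wrist camera has in their place "hand_eye" (4x4, takes a point from camera to tool coordinates, whose origin is the TCP and whose axes are the flange's). Camera axes: x right, y down, z forward; pixel columns grow to the right and rows downward; lengths in m; the calibration is good to about 2 mm. A picture is of the moment at which its call begins: read the wrist's pose just before it. There is no depth.
- job.hand_in(): hands the job in; it is judged then, once.
Trained networks look in the newest picture that a camera, given by its name, has taken for a name from the list of things; names that differ only in an ending like _2 or _b are one class to them, and where a whole thing is asked for, a point or a joint stands for the part that bears it (a point fixed in the world has none). Each returns a list of dicts, best first, with "conf" (0 to 1); they miss things now and then, are a little off and sometimes report something else, mostly with a low value. They report only what shows in the picture. A call takes as long as a camera call. They do not tell look-alikes from the thing itself.
- vision.look_for(camera, label): "point" ([row, column] in pixels, amid what is visible of it).
- vision.outline_of(camera, label): "mask" (420x560 bool, what is visible of it) and "point" ([row, column] in pixels, amid what is visible of it).
The state is a dict: "time": time; "q": joint angles; "joint_velocities": joint speeds; "joint_torque": joint torques, N m; "position": TCP position; "tool_rot": TCP orientation; "ft_force": force on the tool from outside, world axes, zero at the start; "moment": the same for the moment, N m; "grip_width": finger opening in m; "grip_force": force on a finger pad.
Only numpy, scipy, OpenCV 4.12 (cv2) and the standard library are available. Lean on these libraries where they do the work, as an engineer would, in place of code of your own. Each camera call takes 0.05 s, during which the arm holds its last target. There are 200 camera calls.

## Task

Build up the kiln stack: first stand the loose kiln post that is as tall as the post already standing in the kiln shelf upright in the empty collar, fully down on the shelf, and let go of it. Then fetch the shelf strip from its battens, carry it over the pots and posts without upsetting anything, and finish holding it in the gripper, still and level, about a centimetre above the two posts, centred over both and lined up with them. Never let the strip touch the two posts, and do not put it down: keep holding it there so that I can dab wadding on the post tops.

Things in the scene. Friction and masses are not known exactly. Their poses are not given: they have to be found in the camera images.
- base: Fixed cream kiln shelf on the table, 110 (x) by 300 (y) by 12 mm. Origin: centre of its underside; z up. Two round collars stand on it at y = +90 and -90 mm (x = 0): inner diameter 33, outer 45, 18 mm high (mouths 30 mm above the table); their floor is the shelf's top, 12 mm above the table. One collar holds post_standing, the other (either of them) is empty.
- seat: Thin white paper-like disc, 30 mm across, marking the floor of the EMPTY collar; no thickness to speak of. Origin: centre of the collar's floor, 12 mm above the table.
- post_standing: Loose cream kiln post, a plain cylinder 30 mm in diameter and 110 mm tall, already standing in one collar of the base. Its top is then 122 mm above the table. Origin: centre of its foot; z along the post, up. Leave it in place.
- post: The loose kiln post for the empty collar: cylinder 30 mm in diameter, 110 mm tall, 0.11 to 0.22 kg, foot edge bevelled 2 mm. It starts upright on the table in a row with post_short and post_tall, in any order, 100 to 140 mm apart. Origin: centre of its foot; z along the post, up.
- post_short: Spare kiln post, same diameter, 80 mm tall, standing on the table. Origin: centre of its foot. Leave it alone.
- post_tall: Spare kiln post, same diameter, 140 mm tall, standing on the table. Origin: centre of its foot. Leave it alone.
- strip: Loose flat cream slab, 240 (x) by 50 (y) by 14 mm (z), 0.23 to 0.46 kg, same either way round. Origin: centre of its underside. Starts flat on two fixed battens (20 mm wide, 80 mm either side of its middle), underside 22 mm above the table; grip its free middle across the 50 mm. To end with underside 132 mm above the table, middle over the base's middle, x along the base's y (either way).
- strip_end_a (a point): Point on the strip's underside, 90 mm from its middle along its +x: to hover over the middle of one post.
- strip_end_b (a point): Point on the strip's underside, 90 mm from its middle along its -x: to hover over the middle of the other post.
- bowl: Small unglazed bowl, 80 mm across and 45 mm tall, standing on the base between the two collars, its rim 57 mm above the table. Origin: centre of its underside. Leave it there.
- vase_a: Unglazed pinkish narrow-necked vase, 60 mm across, 150 mm tall, between the row of posts and the strip. Origin: centre of its underside. Leave it alone.
- vase_b: Brown unglazed vase, 60 mm across, 170 mm tall, between the row of posts and the strip. Origin: centre of its underside. Leave it alone.
- mug: Unglazed mug, 76 mm across, 85 mm tall, at the far side of the table. Origin: centre of its underside. Leave it alone.
Not all that is in view belongs to the job. Leave any orange or pink look-alike of the strip alone. Leave any yellow look-alike of the post alone.

How it is judged:
On the way:
1. the matching post stands fully down in the empty collar and is let go, before the strip is lifted (horizontal distance between post and seat below 0.004 m and height (world z) of post below 0.015 m and angle between post's own z axis and vertical below 0.05 rad and contact force between the fingers and post below 0.1 N and linear speed of post below 0.02 m/s and distance of strip from where it was at the start of the episode below 0.02 m), for 0.2 s.
At the end, for the whole second after the job is handed in: Both 110 mm posts stand upright in their collars, the new one released; the strip is held still, touching only the fingers, underside 3 to 20 mm above the post tops at both ends, level within 0.09 rad, centred over the base within 12 mm, lengthwise within 0.1 rad of the line of posts (horizontal distance between post and seat below 0.004 m and height (world z) of each of post, post_standing below 0.015 m and angle between each of post, post_standing's own z axis and vertical below 0.05 rad and contact force between each of the fingers, strip and post below 0.1 N and horizontal distance between post_standing and base below 0.097 m and height (world z) of strip_end_a between 0.125 and 0.142 m and height (world z) of strip_end_b between 0.125 and 0.142 m and angle between strip's own z axis and vertical below 0.09 rad and horizontal distance between strip and base below 0.012 m and angle between the x axis of strip and the y axis of base, either way round below 0.1 rad and linear speed of strip below 0.02 m/s and angular speed of strip below 0.1 rad/s and contact force between the fingers and strip above 2 N and contact force between strip and base below 0.1 N and contact force between strip and post_standing below 0.1 N and contact force between strip and post_short below 0.1 N and contact force between strip and post_tall below 0.1 N and contact force between strip and bowl below 0.1 N and contact force between strip and vase_a below 0.1 N and contact force between strip and vase_b below 0.1 N and contact force between strip and mug below 0.1 N); the arm keeps its last pose, push and grip.
It fails at once if the strip touches one of the two posts in the collars (contact force between strip and post above 0.5 N or contact force between strip and post_standing above 0.5 N).
It fails at once if another post or pot is shifted more than 20 mm or tipped (distance of any of post_standing, post_short, post_tall, bowl, vase_a, vase_b, mug from where it was at the start of the episode above 0.02 m or angle between any of post_standing, post_short, post_tall, bowl, vase_a, vase_b, mug's own z axis and vertical above 0.3 rad).
It also fails if it takes over 67 s, if anything falls off the work surface, if the arm or the gripper's body presses on something with over 40 N, if the wrist force passes 120 N, or if a joint passes its speed limit or range.

## Working session

There is one attempt and no reset: what is moved stays moved. The work goes in short steps, Python scripts to look and compute and a shell command to move; the robot and the scene stay as the last step left them, time stands still between calls to the robot, and variables do not carry over. Pictures are saved under pics/ and viewed, at most 11 in all, crops included, and the job is handed in when it is done.

```bash
ls; mkdir -p pics
python3 - <<'E'
from rig import robot, vision, job
import cv2,numpy as np
o=robot.get_obs(); print(o['time'],o['position'],o['tool_rot'])
for c in ['scene','top']:
    d=vision.camera(c); cv2.imwrite(f'pics/{c}0.png',d['frame'][:,:,::-1])
    print(c,d['K'].tolist(),np.round(d['cam_to_world'],4).tolist())
    for l in ['base','seat','post_standing','post','post_short','post_tall','strip','bowl','vase_a','vase_b','mug']:
        print(l,[(np.round(r['point']).tolist(),round(r['conf'],2)) for r in vision.look_for(c,l)][:5])
E
```

```text
pics
0.0 [0.25430751 0.57015908 0.2295835 ] [ 2.08374841e-01  9.78048469e-01 -9.77840590e-04 -4.00882955e-04]
scene [[422.1069544196321, 0.0, 273.04215742742065], [0.0, 422.1069544196321, 213.32891983195893], [0.0, 0.0, 1.0]] [[0.4741, 0.7318, -0.4896, 0.9537], [0.8803, -0.3838, 0.2788, -0.2225], [0.0161, -0.5632, -0.8262, 0.8381], [0.0, 0.0, 0.0, 1.0]]
base [([332.0, 156.0], 0.59)]
seat []
post_standing [([281.0, 199.0], 0.76)]
post [([245.0, 340.0], 0.91), ([275.0, 329.0], 0.68)]
post_short [([238.0, 302.0], 0.6)]
post_tall [([187.0, 276.0], 0.81)]
strip [([123.0, 296.0], 0.96), ([165.0, 400.0], 0.88), ([203.0, 192.0], 0.85), ([275.0, 327.0], 0.34), ([329.0, 151.0], 0.21)]
bowl []
vase_a [([181.0, 342.0], 0.66)]
vase_b [([181.0, 342.0], 0.66)]
mug [([349.0, 284.0], 0.96), ([346.0, 122.0], 0.37)]
top [[441.944824812944, 0.0, 287.2276605512727], [0.0, 441.944824812944, 201.82319502494164], [0.0, 0.0, 1.0]] [[0.0235, -0.9916, 0.1269, 0.3731], [-0.9997, -0.0239, -0.0015, 0.0627], [0.0046, -0.1268, -0.9919, 1.0946], [0.0, 0.0, 0.0, 1.0]]
base [([181.0, 413.0], 0.94), ([225.0, 284.0], 0.61)]
seat []
post_standing [([178.0, 391.0], 0.6), ([178.0, 411.0], 0.41)]
post [([147.0, 265.0], 0.6), ([133.0, 289.0], 0.48)]
post_short [([177.0, 285.0], 0.59)]
post_tall [([229.0, 285.0], 0.67), ([209.0, 147.0], 0.42)]
strip [([272.0, 351.0], 0.97), ([208.0, 149.0], 0.91), ([320.0, 205.0], 0.78), ([178.0, 284.0], 0.42)]
bowl [([171.0, 422.0], 0.82)]
vase_a [([203.0, 224.0], 0.69), ([147.0, 225.0], 0.64)]
vase_b [([203.0, 224.0], 0.69), ([147.0, 225.0], 0.64)]
mug [([101.0, 354.0], 0.63)]
```

View pics/scene0.png

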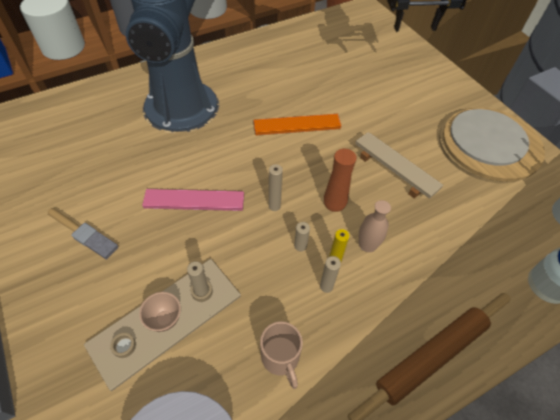

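View pics/top0.png

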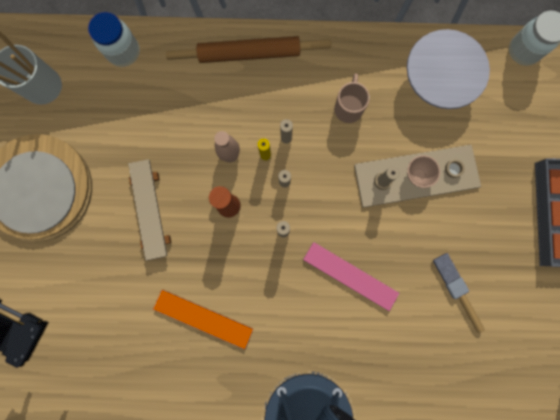

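The scene view shows cream posts at about (187,276), (238,302) and (275,330). A yellow look-alike stands at (245,340). The standing post is at (280,199), and the empty collar with its white disc is at (345,123). The cream strip on battens is at (165,400), and the orange and pink slabs are decoys. I'll enlarge the row and the shelf for accurate points.

Run:
```python
import cv2,numpy as np
s=cv2.imread('pics/scene0.png');t=cv2.imread('pics/top0.png')
a=cv2.resize(s[155:300,260:360],None,fx=4,fy=4,interpolation=cv2.INTER_CUBIC)   #400x580
b=cv2.resize(t[115:245,250:350],None,fx=4,fy=4,interpolation=cv2.INTER_CUBIC)  #400x520
o=np.zeros((580,800,3),np.uint8);o[:,:400]=a;o[:520,400:]=b;cv2.imwrite('pics/row.png',o)
a=cv2.resize(s[255:385,80:245],None,fx=2.4,fy=2.4,interpolation=cv2.INTER_CUBIC)
b=cv2.resize(t[140:215,350:485],None,fx=2.96,fy=2.96,interpolation=cv2.INTER_CUBIC)
o=np.zeros((320,800,3),np.uint8);o[:a.shape[0],:a.shape[1]]=a;o[:b.shape[0],400:400+b.shape[1]]=b[:,:400];cv2.imwrite('pics/shelf.png',o)
```

```text
(no output)
```

View pics/row.png

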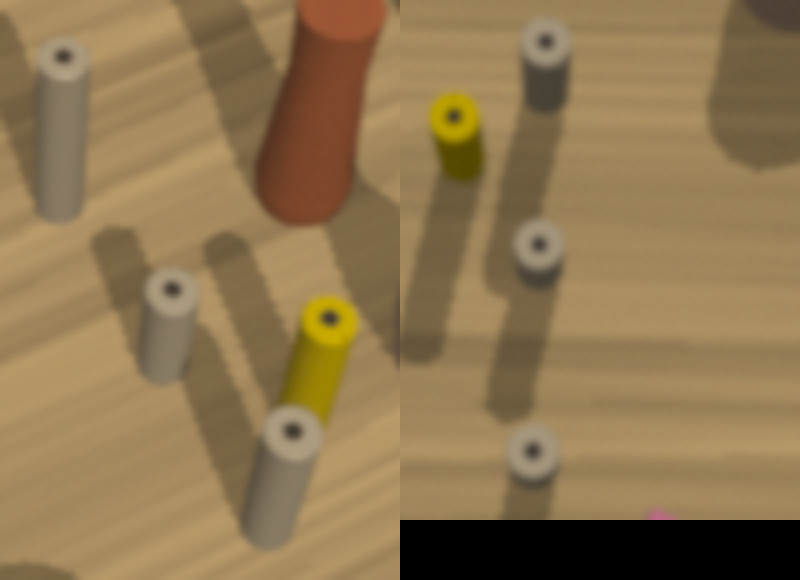

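View pics/shelf.png

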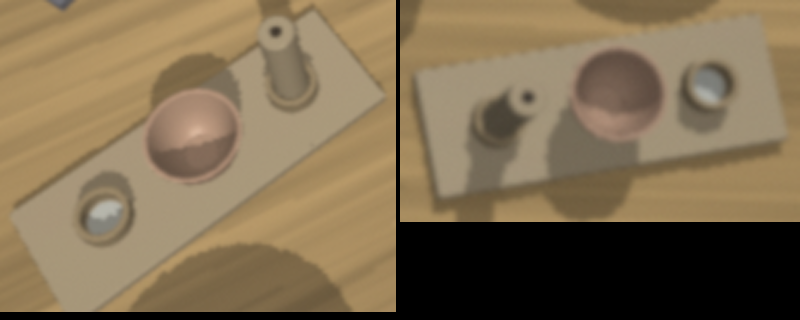

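The matching candidate is the farthest post, hole at scene (333,263) and top (286,125). Triangulating the heights will confirm it.

```bash
cat > h.py <<'E'
import numpy as np,cv2
from scipy.optimize import least_squares
K={'scene':np.array([[422.107,0,273.042],[0,422.107,213.329],[0,0,1]]),'top':np.array([[441.945,0,287.228],[0,441.945,201.823],[0,0,1]])}
T={'scene':np.array([[0.4741,0.7318,-0.4896,0.9537],[0.8803,-0.3838,0.2788,-0.2225],[0.0161,-0.5632,-0.8262,0.8381],[0,0,0,1]]),
'top':np.array([[0.0235,-0.9916,0.1269,0.3731],[-0.9997,-0.0239,-0.0015,0.0627],[0.0046,-0.1268,-0.9919,1.0946],[0,0,0,1]])}
def ray(c,u,v):
    d=T[c][:3,:3]@np.linalg.inv(K[c])@[u,v,1]; return T[c][:3,3],d
def at(c,u,v,z):
    o,d=ray(c,u,v); return o+d*(z-o[2])/d[2]
def tri(a,b):
    A=[];B=[]
    for c,p in (('scene',a),('top',b)):
        o,d=ray(c,*p); d=d/np.linalg.norm(d);P=np.eye(3)-np.outer(d,d);A.append(P);B.append(P@o)
    x,r,_,_=np.linalg.lstsq(np.vstack(A),np.hstack(B),rcond=None); return x,np.sqrt(r)
E
python3 - <<'E'
from h import *
from rig import vision
np.set_printoptions(precision=4,suppress=True)
for n,a,b,z in [('tall',(275.6,168.9),(282.6,227.4),.14),('short',(302.6,226.9),(284.1,175.6),.08),('match',(332.9,262.4),(285.9,124.9),.11),('yellow',(342.1,234.4),(263.1,143.6),.11),('stand',(194.7,268),(392.9,172.5),.122),('collar',(123.,343),(454.4,168),.03)]:
    print(n,*tri(a,b),'at z',at('scene',*a,z)[:2],at('top',*b,z)[:2])
for c in ['top','scene']:
    vision.camera(c)
    for l in ['strip','base','vase_a','vase_b','mug','bowl']:
        for r in vision.outline_of(c,l)[:3]:
            m=r['mask'].astype(np.uint8);
            k=max(cv2.findContours(m,0,2)[0],key=cv2.contourArea)
            q=cv2.boxPoints(cv2.minAreaRect(k)); z={'strip':.036,'base':.012}.get(l,.0)
            print(c,l,round(r['conf'],2),m.sum(),[at(c,*p,z)[:2].round(3).tolist() for p in q])
for c,pts in (('top',[(415,72),(760,15),(785,140),(440,197)]),):
    P=[at(c,(x-400)/2.96+349.7,y/2.96+139.7,.012)[:2] for x,y in pts]; print('shelf',P,np.mean(P,0))
E
```

```text
tall [0.44   0.0714 0.1403] [0.0023] at z [0.4405 0.0729] [0.4393 0.0699]
short [0.5647 0.0709 0.0813] [0.0016] at z [0.5645 0.0725] [0.5644 0.0699]
match [0.6774 0.0696 0.1113] [0.002] at z [0.6776 0.0714] [0.6771 0.0685]
yellow [0.6324 0.1207 0.1108] [0.0022] at z [0.6327 0.1226] [0.6318 0.1195]
stand [ 0.57   -0.172   0.1226] [0.0025] at z [ 0.5705 -0.1703] [ 0.5694 -0.1739]
collar [ 0.6038 -0.3466  0.0282] [0.0023] at z [ 0.6053 -0.3447] [ 0.6029 -0.3475]
top strip 0.92 2231 [[0.598, 0.453], [0.609, 0.397], [0.372, 0.342], [0.362, 0.397]]
top strip 0.83 2058 [[0.373, 0.021], [0.418, -0.005], [0.301, -0.208], [0.257, -0.181]]
top strip 0.61 2275 [[0.248, 0.371], [0.298, 0.353], [0.212, 0.131], [0.163, 0.151]]
top base 0.74 3938 [[0.612, -0.104], [0.672, -0.404], [0.561, -0.419], [0.503, -0.123]]
top vase_a 0.87 582 [[0.688, 0.249], [0.689, 0.186], [0.614, 0.183], [0.613, 0.246]]
top vase_a 0.62 697 [[0.52, 0.269], [0.564, 0.229], [0.505, 0.166], [0.462, 0.207]]
top vase_b 0.87 582 [[0.688, 0.249], [0.689, 0.186], [0.614, 0.183], [0.613, 0.246]]
top vase_b 0.62 697 [[0.52, 0.269], 
[... 697 characters left out ...]
0.323, 0.424], [0.582, 0.489], [0.609, 0.427]]
scene vase_b 0.68 1160 [[0.625, 0.177], [0.523, 0.298], [0.576, 0.341], [0.672, 0.218]]
scene vase_b 0.56 1357 [[0.5, 0.17], [0.342, 0.315], [0.387, 0.36], [0.54, 0.211]]
scene vase_b 0.34 1792 [[0.362, 0.357], [0.323, 0.424], [0.582, 0.489], [0.609, 0.427]]
scene mug 0.84 1918 [[0.682, -0.089], [0.721, -0.017], [0.829, -0.08], [0.794, -0.147]]
scene bowl 0.89 1282 [[0.504, -0.285], [0.543, -0.211], [0.622, -0.241], [0.585, -0.312]]
scene bowl 0.25 1791 [[0.356, 0.362], [0.32, 0.426], [0.58, 0.486], [0.606, 0.427]]
shelf [array([ 0.6109, -0.1054]), array([ 0.6674, -0.3986]), array([ 0.5603, -0.4164]), array([ 0.5051, -0.1267])] [ 0.5859 -0.2618]
```

Triangulated heights are 140, 81 and 111 mm for the three cream posts, and 111 mm for the yellow one. The cream post at scene (333,263), around (0.677, 0.070), is therefore the matching one. The yellow post is a look-alike. Now moving above the matching post.

```bash
cat > go.py <<'E'
import sys,numpy as np
from rig import robot
from scipy.spatial.transform import Rotation as R
def go(x,y,z,head=None):
    o=robot.get_obs();r=R.from_quat(o['tool_rot']).as_matrix();p=np.array(o['position'])
    h=np.degrees(np.arctan2(r[1,1],r[0,1]))
    print('t',round(o['time'],2),'at',p.round(4),'head',round(h,2),'tilt',r[:,2].round(4),'w',o['grip_width'],'ft',np.round(o['ft_force'],1))
    t=0 if head is None else -((head-h+180)%360-180)/360
    print('row',(r.T@(np.array([x,y,z])-p)/.3).round(4),round(t,4))
if __name__=='__main__': go(*map(float,sys.argv[1:]))
E
python3 -m handwheel '[[-0.05,-0.02,-0.05,0],[-0.17,-0.08,-0.1,0],[-0.29,-0.14,-0.15,0],[-0.41,-0.2,-0.2,0],[-0.53,-0.26,-0.25,0],[-0.65,-0.32,-0.25,0],[-0.77,-0.38,-0.25,0],[-0.9,-0.45,-0.25,0],[-0.98,-0.47,-0.25,0],[-0.98,-0.47,-0.25,0]]' 70 20; python3 go.py .677 .07 .28
```

```text
time: 2.73
position: [0.4704, 0.3182, 0.3059]
tool_rot: [0.211, 0.977, -0.0, 0.002]
ft_force: [-0.1, 0.7, -0.2]
grip_width: 0.0609
grip_force: 0.0
t 2.73 at [0.4704 0.3182 0.3059] head 65.6 tilt [ 0.0038 -0.0013 -1.    ] w 0.06091782015670343 ft [-0.1  0.7 -0.2]
row [-0.9688 -0.469   0.0899] 0
```

```bash
python3 -m handwheel '[[-0.06,-0.03,0,0],[-0.18,-0.09,0.02,0],[-0.3,-0.15,0.04,0],[-0.42,-0.2,0.06,0],[-0.54,-0.26,0.09,0],[-0.66,-0.32,0.09,0],[-0.78,-0.38,0.09,0],[-0.9,-0.44,0.09,0],[-0.96,-0.47,0.09,0],[-0.97,-0.47,0.09,0],[-0.97,-0.47,0.09,0]]'
cat > w.py <<'E'
from go import *; from rig import vision; import cv2
def snap(name):
    o=robot.get_obs();d=vision.camera('wrist');cv2.imwrite(f'pics/{name}.png',d['frame'][:,:,::-1])
    W=np.eye(4);W[:3,:3]=R.from_quat(o['tool_rot']).as_matrix();W[:3,3]=o['position']
    M=W@np.array(d['hand_eye']);K=np.array(d['K'])
    def at(u,v,z):
        r=M[:3,:3]@np.linalg.inv(K)@[u,v,1];return (M[:3,3]+r*(z-M[2,3])/r[2])[:2]
    def px(P):
        q=K@(np.linalg.inv(M)@[*P,1])[:3];return q[:2]/q[2]
    return d['frame'],at,px
E
python3 - <<'E'
from w import *
f,at,px=snap('w1'); print(px([.677,.07,.11]),px([.677,.07,0]),px([.632,.121,.11]))
for l in ['post','post_standing']:
  for r in vision.outline_of('wrist',l): v,u=r['point'];print(l,r['conf'],v,u,at(u,v,.11),at(u,v,.055))
E
```

```text
time: 3.65
position: [0.6744, 0.0742, 0.2779]
tool_rot: [0.209, 0.978, 0.0, -0.0]
ft_force: [-0.1, 0.3, -1.0]
grip_width: 0.0611
grip_force: 0.0
[273.9716623  200.20259431] [274.77287112 182.27380445] [302.82577929 137.84087329]
post 0.68 194.3 275.0 [0.67184537 0.07346908] [0.68200162 0.06848855]
post_standing 0.97 195.8 35.9 [ 0.57415527 -0.14826539] [ 0.56767933 -0.19099725]
post_standing 0.49 3.0 524.8 [0.60527253 0.3445335 ] [0.60409445 0.38570295]
```

View pics/w1.png

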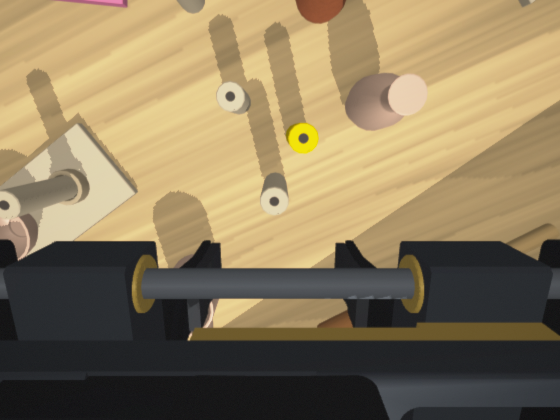

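The wrist view shows the matching post's hole at (274,201), against a predicted (274,200). The yellow post is at (303,138) and the short one at (231,97). Position confirmed, so I'll descend.

```bash
python3 go.py .677 .07 .073
```

```text
t 3.8 at [0.6727 0.0766 0.2785] head 66.04 tilt [-1.3e-03  7.0e-04 -1.0e+00] w 0.060531564367305855 ft [-0.5 -0.   1.3]
row [-0.0229 -0.0144  0.6849] 0
```

```bash
python3 -m handwheel '[[-0.014,-0.01,0.05,0],[-0.014,-0.01,0.15,0],[-0.014,-0.01,0.26,0],[-0.014,-0.01,0.36,0],[-0.014,-0.01,0.46,0],[-0.014,-0.01,0.56,0],[-0.014,-0.01,0.64,0],[-0.014,-0.01,0.68,0],[-0.014,-0.01,0.687,0],[-0.014,-0.01,0.687,0],[-0.014,-0.01,0.687,0]]' && python3 -m handwheel '[[0,0,0,0],[0,0,0,0],[0,0,0,0],[0,0,0,0],[0,0,0,0],[0,0,0,0],[0,0,0,0],[0,0,0,0]]' 0 25
```

```text
time: 4.72
position: [0.6777, 0.0709, 0.0742]
tool_rot: [0.208, 0.978, 0.0, 0.002]
ft_force: [-0.2, 0.6, 0.9]
grip_width: 0.061
grip_force: 0.0
time: 5.38
position: [0.6767, 0.0703, 0.0727]
tool_rot: [0.208, 0.978, 0.0, 0.0]
ft_force: [-0.3, 1.0, 1.7]
grip_width: 0.0297
grip_force: 25.0
```

```bash
python3 -m handwheel '[[0,0,-0.03,0],[0,0,-0.1,0],[0,0,-0.2,0],[0,0,-0.3,0],[0,0,-0.4,0],[0,0,-0.48,0],[-0.01,-0.04,-0.53,0],[-0.03,-0.12,-0.533,0],[-0.06,-0.22,-0.533,0],[-0.085,-0.33,-0.533,0],[-0.11,-0.44,-0.533,0],[-0.14,-0.55,-0.533,0],[-0.16,-0.63,-0.533,0],[-0.17,-0.68,-0.533,0],[-0.173,-0.69,-0.533,0],[-0.173,-0.69,-0.533,0]]' && python3 -m handwheel '[[-0.01,-0.04,0,0],[-0.03,-0.12,0,0],[-0.06,-0.22,0,0],[-0.085,-0.33,0,0],[-0.11,-0.44,0,0],[-0.14,-0.55,0,0],[-0.16,-0.63,0,0],[-0.17,-0.67,0,0],[-0.173,-0.68,0,0],[-0.173,-0.68,0,0],[-0.173,-0.68,0,0],[-0.173,-0.68,0,0]]'
python3 - <<'E'
from w import *
np.set_printoptions(precision=4,suppress=True)
f,at,px=snap('w2'); go(.6036,-.3484,.2)
for P in ([.57,-.172,.122],[.6036,-.3484,.03],[.6036,-.3484,.012]): print(px(P))
E
```

```text
time: 6.72
position: [0.6393, -0.1402, 0.2323]
tool_rot: [0.209, 0.978, 0.0, -0.0]
ft_force: [0.1, 0.6, -1.7]
grip_width: 0.0295
grip_force: 25.0
time: 7.72
position: [0.6044, -0.3449, 0.2323]
tool_rot: [0.207, 0.978, 0.001, -0.0]
ft_force: [-0.4, 0.4, -1.1]
grip_width: 0.0292
grip_force: 25.0
t 7.77 at [ 0.6044 -0.3451  0.2324] head 66.08 tilt [-0.0002  0.0009 -1.    ] w 0.029302734873182235 ft [ 0.1  1.4 -1.5]
row [-0.0021 -0.0113  0.108 ] 0
[464.9389  81.9228]
[273.519  190.4876]
[273.6805 187.5604]
```

View pics/w2.png

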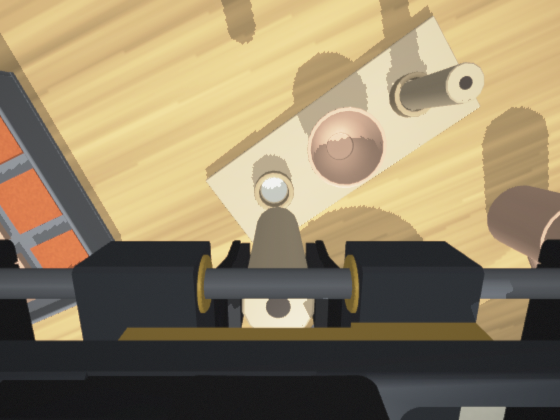

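The wrist view shows the empty collar's mouth at about (273,191), where (273.5,190.5) was predicted. The standing post's hole is at (466,83), predicted (465,82). Next I'll refine the collar and the held post's offset.

Run:
```python
from w import *
np.set_printoptions(precision=4,suppress=True)
for i in range(2):
    f,at,px=snap('w3'); go(.6036,-.3484,.2)
    hsv=cv2.cvtColor(f,cv2.COLOR_RGB2HSV)
    m=((hsv[...,1]<40)&(hsv[...,2]>110)).astype(np.uint8);m[:165]=0;m[215:]=0;m[:,:245]=0;m[:,305:]=0
    n,l,s,c=cv2.connectedComponentsWithStats(m);k=1+s[1:,4].argmax();print('disc',c[k],s[k],at(*c[k],.012))
    k=f[285:325,250:310].astype(int).sum(2);
    m=(k<260).astype(np.uint8);n,l,s,c=cv2.connectedComponentsWithStats(m);print([(c[j]+[250,285],s[j,4]) for j in range(1,n) if s[j,4]>60])
    h=at(278,307,.2694);print('hole',h)
    for r in vision.look_for('wrist','seat'): print('seat',r['point'],r['conf'],at(*r['point'][::-1],.012))
    print('rim',at(273.5,191,.03))
cv2.imwrite('pics/col.png',cv2.resize(f[150:330,215:335,::-1],None,fx=3.3,fy=3.3,interpolation=cv2.INTER_CUBIC))
```

```text
t 7.82 at [ 0.6044 -0.3454  0.2325] head 66.08 tilt [-0.0001  0.0006 -1.    ] w 0.029660248823881245 ft [-0.   0.5 -1.5]
row [-0.0018 -0.0104  0.1083] 0
disc [273.7661 189.0292] [261 177  26  25 513] [ 0.6053 -0.3493]
[(array([279.4317, 295.1873]), np.int32(315))]
hole [ 0.6071 -0.3453]
seat [191.3, 273.5] 0.92 [ 0.6077 -0.3506]
rim [ 0.6042 -0.3489]
t 7.92 at [ 0.6043 -0.346   0.2325] head 66.04 tilt [ 0.      0.0002 -1.    ] w 0.02944005089075384 ft [ 0.7 -0.7 -2.3]
row [-0.0012 -0.0082  0.1084] 0
disc [274.3988 188.8632] [262 177  26  25 519] [ 0.6054 -0.3492]
[(array([279.1867, 295.1804]), np.int32(316))]
hole [ 0.6071 -0.3459]
seat [186.8, 272.3] 0.58 [ 0.6022 -0.3505]
rim [ 0.6042 -0.3496]
```

View pics/col.png

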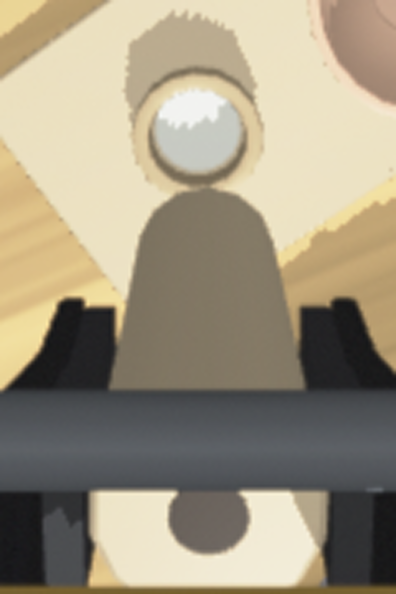

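Run:
```python
from w import *
f,at,px=snap('w4'); o=robot.get_obs()['position'];print(o)
r=R.from_quat(robot.get_obs()['tool_rot']).as_matrix()
t=np.linspace(0,6.283,73)
for dx in (-.004,-.002,0,.002):
    c=np.array([.6043,-.3457,.2325])+r@[dx,0,0]
    for z,rad in ((-.073,.013),(-.071,.015)):
        P=np.array([px(c+[rad*np.cos(a),rad*np.sin(a),z]) for a in t]);print(dx,z,'minrow',P[:,1].min().round(1),'cols',P[:,0].min().round(1),P[:,0].max().round(1), end=' | ')
    print('hole centre',px(c+[0,0,.037]).round(1))
```

```text
[ 0.60412164 -0.34658809  0.23250683]
-0.004 -0.073 minrow 211.0 cols 259.7 295.1 | -0.004 -0.071 minrow 209.0 cols 256.8 297.9 | hole centre [277.4 309.9]
-0.002 -0.073 minrow 208.3 cols 259.6 295.1 | -0.002 -0.071 minrow 206.3 cols 256.8 298.0 | hole centre [277.4 305.5]
0 -0.073 minrow 205.6 cols 259.6 295.1 | 0 -0.071 minrow 203.6 cols 256.7 298.0 | hole centre [277.4 301.1]
0.002 -0.073 minrow 202.9 cols 259.6 295.2 | 0.002 -0.071 minrow 200.8 cols 256.7 298.1 | hole centre [277.4 296.7]
```

Both cues agree that the post sits about 2.2 mm toward tool −x in the grip. I'll correct for that and lower the post to just above the collar, then insert slowly.

```bash
python3 -m handwheel '[[0.005,-0.007,0.02,0],[0.005,-0.007,0.08,0],[0.005,-0.007,0.16,0],[0.005,-0.007,0.24,0],[0.005,-0.007,0.31,0],[0.005,-0.007,0.36,0],[0.005,-0.007,0.39,0],[0.005,-0.007,0.405,0],[0.005,-0.007,0.405,0],[0.005,-0.007,0.405,0]]' && python3 -m handwheel '[[0,0,0.008,0],[0,0,0.016,0],[0,0,0.024,0],[0,0,0.032,0],[0,0,0.036,0],[0,0,0.036,0]]'
```

```text
time: 8.85
position: [0.6021, -0.3491, 0.1115]
tool_rot: [0.208, 0.978, -0.0, 0.001]
ft_force: [0.4, -0.3, -2.2]
grip_width: 0.0292
grip_force: 25.0
time: 9.35
position: [0.6019, -0.3487, 0.0999]
tool_rot: [0.208, 0.978, -0.0, 0.0]
ft_force: [0.4, -0.9, -1.2]
grip_width: 0.0294
grip_force: 25.0
```

```bash
python3 -m handwheel '[[0,0,0.008,0],[0,0,0.016,0],[0,0,0.024,0],[0,0,0.032,0],[0,0,0.038,0],[0,0,0.044,0],[0,0,0.047,0],[0,0,0.047,0],[0,0,0.047,0]]'
```

```text
time: 10.1
position: [0.6018, -0.3488, 0.0858]
tool_rot: [0.208, 0.978, -0.0, 0.0]
ft_force: [1.4, -1.1, -3.1]
grip_width: 0.0291
grip_force: 25.0
```

```bash
python3 -m handwheel '[[0,0,0.002,0],[0,0,0.004,0],[0,0,0.006,0],[0,0,0.006,0]]' && python3 -m handwheel '[[0,0,0,0],[0,0,0,0],[0,0,0,0],[0,0,0,0],[0,0,0,0],[0,0,0,0]]' 75 && python3 -m handwheel '[[0,0,-0.03,0],[0,0,-0.1,0],[0,0,-0.2,0],[0,0,-0.32,0],[0,0,-0.44,0],[0,0,-0.55,0],[0,0,-0.6,0],[0,0,-0.62,0],[0,0,-0.62,0]]' 100
python3 - <<'E'
from w import *
f,at,px=snap('w5')
go(.604,-.3487,.27)
d=vision.camera('scene');cv2.imwrite('pics/s1.png',d['frame'][:,:,::-1])
a=f[:,:,::-1]; b=cv2.resize(d['frame'][240:390,70:245,::-1],None,fx=1.37,fy=1.37);print(px([.604,-.3487,.122]),px([.570,-.172,.122]))
o=np.zeros((420,800,3),np.uint8);o[:,:560]=a;o[:b.shape[0],560:560+b.shape[1]]=b;cv2.imwrite('pics/chk.png',o)
E
```

```text
time: 10.43
position: [0.6019, -0.3488, 0.0847]
tool_rot: [0.208, 0.978, -0.0, 0.0]
ft_force: [1.6, -0.9, 0.5]
grip_width: 0.0296
grip_force: 25.0
time: 10.93
position: [0.6014, -0.3484, 0.084]
tool_rot: [0.208, 0.978, 0.0, -0.0]
ft_force: [0.1, -0.6, -0.5]
grip_width: 0.0605
grip_force: 0.0
time: 11.68
position: [0.6022, -0.349, 0.2728]
tool_rot: [0.208, 0.978, -0.001, 0.002]
ft_force: [-0.1, -0.2, -0.0]
grip_width: 0.087
grip_force: 0.0
t 11.73 at [ 0.6014 -0.3484  0.2706] head 65.95 tilt [ 4.e-04 -3.e-04 -1.e+00] w 0.08758551542271405 ft [-0.7 -0.3 -0.8]
row [-0.0082  0.0026  0.0018] 0
[277.96248117 200.67482492] [445.27156269  86.91527107]
```

View pics/chk.png

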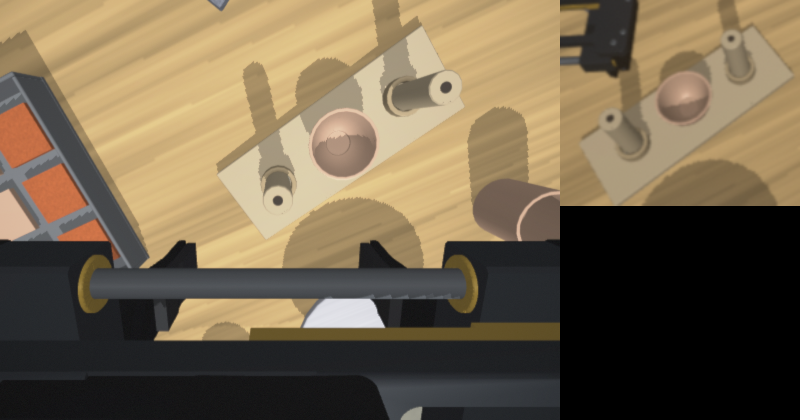

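The wrist view shows the post seated with its hole at (278,201), predicted (278,200.7). The standing post's hole is at (446,88) and the bowl is untouched at (343,143). Next is the strip.

```bash
python3 -m handwheel '[[0.03,0.04,0,0],[0.08,0.12,0,0],[0.14,0.22,0,0],[0.2,0.32,0,0],[0.27,0.42,0,0],[0.33,0.52,0,0],[0.39,0.62,0,0],[0.45,0.7,0,0]]' && python3 -m handwheel '[[0.06,0.1,0,0],[0.13,0.2,0,0],[0.19,0.3,0,0],[0.26,0.4,0,0],[0.32,0.5,0,0],[0.39,0.6,0,0],[0.45,0.7,0,0]]' && python3 -m handwheel '[[0.06,0.1,0,-0.015],[0.13,0.2,0,-0.03],[0.19,0.3,0,-0.045],[0.26,0.4,0,-0.06],[0.32,0.5,0,-0.075],[0.39,0.6,0,-0.09],[0.45,0.67,0,-0.1],[0.468,0.71,0,-0.103],[0.468,0.71,0,-0.103],[0.468,0.71,0,-0.103]]'
python3 - <<'E'
from w import *
np.set_printoptions(precision=4,suppress=True)
f,at,px=snap('w6'); go(.485,.397,.018,103)
for r in vision.outline_of('wrist','strip')[:2]:
    k=max(cv2.findContours(r['mask'].astype(np.uint8),0,2)[0],key=cv2.contourArea)
    q=cv2.boxPoints(cv2.minAreaRect(k));W=np.array([at(*p,.036) for p in q]);print(r['conf'],q.round(1).tolist(),W,W.mean(0))
E
```

```text
time: 12.45
position: [0.5622, -0.0991, 0.2677]
tool_rot: [0.208, 0.978, 0.001, -0.003]
ft_force: [0.4, -0.1, 0.2]
grip_width: 0.0872
grip_force: 0.0
time: 13.03
position: [0.5239, 0.1466, 0.2678]
tool_rot: [0.208, 0.978, -0.001, -0.003]
ft_force: [1.2, -0.9, 0.4]
grip_width: 0.087
grip_force: 0.0
time: 13.87
position: [0.4844, 0.396, 0.2684]
tool_rot: [-0.113, 0.994, -0.001, -0.001]
ft_force: [0.0, -0.6, -0.7]
grip_width: 0.0871
grip_force: 0.0
t 13.92 at [0.4848 0.3952 0.2689] head 102.95 tilt [-0.002  -0.0024 -1.    ] w 0.08675948289944789 ft [ 0.1 -0.8  0.1]
row [-0.004   0.0071  0.8362] -0.0001
0.79 [[257.0, 80.0], [303.0, 80.0], [303.0, 267.0], [257.0, 267.0]] [[0.3739 0.3468]
 [0.3623 0.3968]
 [0.5808 0.452 ]
 [0.5943 0.3943]] [0.4778 0.3975]
0.61 [[267.0, 0.0], [293.0, 0.0], [293.0, 13.0], [267.0, 13.0]] [[0.2944 0.3405]
 [0.2882 0.3672]
 [0.3001 0.3701]
 [0.3063 0.3432]] [0.2973 0.3552]
```

View pics/w6.png

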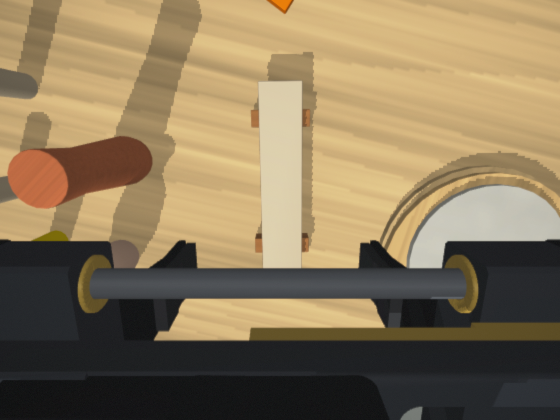

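The strip lies along image columns 260–302, with its far end at row 81. The battens are at rows 118 and 243, and the brown vase is well clear at the left. Now computing the strip's centre and direction from these edges.

Run:
```python
from w import *
np.set_printoptions(precision=4,suppress=True)
f,at,px=snap('w7');go(.485,.399,.018)
g=cv2.cvtColor(f,cv2.COLOR_RGB2HSV)[...,1].astype(float)
L=[];Rr=[]
for v in list(range(90,110,4))+list(range(130,232,6)):
    d=np.diff(cv2.GaussianBlur(g[v:v+1],(5,1),0)[0]);l=240+d[240:280].argmin()+.5;r=281+d[281:325].argmax()+.5
    L.append(at(l,v,.036));Rr.append(at(r,v,.036))
L=np.array(L);Rr=np.array(Rr);M=(L+Rr)/2
for P in (L,Rr,M):
    vx,vy,x,y=cv2.fitLine(P.astype(np.float32),cv2.DIST_HUBER,0,.01,.001).ravel();print(np.degrees(np.arctan2(vy,vx)),x,y)
print('width',np.median(np.linalg.norm(L-Rr,axis=1)))
d=np.diff(cv2.GaussianBlur(g[:,281:282],(1,5),0)[:,0]);v=60+d[60:110].argmin()+.5
e=at(281,v,.036);print(v,e,e+.12*np.array([.974,.226]))
a,b=at(281,118,.02),at(281,243,.02);print((a+b)/2,np.linalg.norm(a-b))
```

```text
t 14.02 at [0.4853 0.3948 0.2696] head 102.88 tilt [-0.0011 -0.0014 -1.    ] w 0.08690031605379916 ft [-0.3  0.   0.3]
row [-0.0033  0.0147  0.8387] 0
14.043861 0.46758318 0.37045914
14.036026 0.42760354 0.41173375
14.039949 0.46201634 0.39470214
width 0.04973560503939946
79.5 [0.3681 0.3721] [0.485  0.3992]
[0.4851 0.3995] 0.1584663100765833
```

```bash
python3 -m handwheel '[[-0.004,0.014,0.04,-0.003],[-0.004,0.014,0.13,-0.003],[-0.004,0.014,0.24,-0.003],[-0.004,0.014,0.35,-0.003],[-0.004,0.014,0.46,-0.003],[-0.004,0.014,0.56,-0.003],[-0.004,0.014,0.66,-0.003],[-0.004,0.014,0.74,-0.003],[-0.004,0.014,0.79,-0.003],[-0.004,0.014,0.82,-0.003],[-0.004,0.014,0.82,-0.003],[-0.004,0.014,0.82,-0.003]]'; python3 go.py .485 .3998 .018 104
```

```text
time: 15.02
position: [0.4854, 0.4006, 0.024]
tool_rot: [-0.122, 0.992, -0.0, -0.0]
ft_force: [-0.4, 0.7, 0.5]
grip_width: 0.0873
grip_force: 0.0
t 15.02 at [0.4854 0.4006 0.024 ] head 104.07 tilt [-2.e-04 -1.e-04 -1.e+00] w 0.08728218796420983 ft [-0.4  0.7  0.5]
row [ 0.002  -0.0023  0.0199] 0.0002
```

```bash
python3 -m handwheel '[[0,-0.002,0.01,0],[0,-0.002,0.02,0],[0,-0.002,0.02,0],[0,-0.002,0.02,0]]' && python3 -m handwheel '[[0,0,0,0],[0,0,0,0],[0,0,0,0],[0,0,0,0],[0,0,0,0],[0,0,0,0],[0,0,0,0]]' 0 45 && python3 -m handwheel '[[0,0,-0.01,0],[0,0,-0.03,0],[0,0,-0.07,0],[0,0,-0.14,0],[0,0,-0.22,0],[0,0,-0.32,0],[0,0,-0.42,0],[0,0,-0.52,0],[0,0,-0.62,0],[0,0,-0.7,0],[0,0,-0.77,0],[0,0,-0.82,0],[0,0,-0.84,0],[0,0,-0.84,0],[0,0,-0.84,0]]'; python3 go.py .5874 -.2603 .27 10.6
```

```text
time: 15.35
position: [0.4855, 0.4007, 0.0188]
tool_rot: [-0.123, 0.992, 0.0, 0.001]
ft_force: [-0.3, -0.1, 0.8]
grip_width: 0.0867
grip_force: 0.0
time: 15.93
position: [0.4852, 0.4005, 0.0181]
tool_rot: [-0.123, 0.992, -0.0, -0.0]
ft_force: [1.0, -0.6, -0.9]
grip_width: 0.0493
grip_force: 45.0
time: 17.18
position: [0.4845, 0.4001, 0.2698]
tool_rot: [-0.123, 0.992, -0.0, -0.001]
ft_force: [-1.2, 0.2, -4.6]
grip_width: 0.0494
grip_force: 45.0
t 17.18 at [0.4845 0.4001 0.2698] head 104.11 tilt [-1.e-03 -6.e-04 -1.e+00] w 0.049410315146595114 ft [-1.2  0.2 -4.6]
row [ 2.0390e-01 -2.2185e+00  3.0000e-04] 0.2597
```

```bash
python3 -m handwheel '[[0,-0.02,0,0],[0.01,-0.06,0,0],[0.01,-0.12,0,0],[0.02,-0.18,0,0],[0.03,-0.25,0,0],[0.03,-0.32,0,0],[0.04,-0.39,0,0.005],[0.05,-0.46,0,0.01],[0.05,-0.53,0,0.02],[0.06,-0.6,0,0.03],[0.07,-0.67,0,0.04],[0.07,-0.74,0,0.05],[0.08,-0.81,0,0.06],[0.08,-0.87,0,0.07],[0.09,-0.92,0,0.08],[0.09,-0.96,0,0.09],[0.09,-0.98,0,0.095],[0.09,-0.99,0,0.1],[0.09,-0.99,0,0.1]]';  python3 go.py .5874 -.2603 .24 10.6
```

```text
time: 18.77
position: [0.531, 0.1046, 0.2694]
tool_rot: [0.191, 0.982, -0.0, -0.001]
ft_force: [0.4, -0.0, -4.6]
grip_width: 0.05
grip_force: 45.0
t 18.77 at [0.531  0.1046 0.2694] head 68.01 tilt [-1.7e-03 -3.0e-04 -1.0e+00] w 0.04995834002425505 ft [ 0.4 -0.  -4.6]
row [-0.63   -1.0574  0.0982] 0.1595
```

```bash
python3 -m handwheel '[[-0.01,-0.02,0,0.003],[-0.03,-0.06,0,0.008],[-0.06,-0.11,0,0.016],[-0.1,-0.17,0,0.026],[-0.14,-0.24,0,0.036],[-0.18,-0.31,0,0.046],[-0.22,-0.38,0,0.056],[-0.27,-0.45,0,0.067],[-0.31,-0.52,0,0.078],[-0.35,-0.59,0,0.089],[-0.4,-0.66,0,0.1],[-0.44,-0.73,0,0.11],[-0.48,-0.8,0,0.12],[-0.52,-0.87,0,0.13],[-0.55,-0.92,0,0.138],[-0.57,-0.95,0,0.143],[-0.58,-0.97,0,0.146],[-0.59,-0.98,0,0.148],[-0.59,-0.98,0,0.148]]';  python3 go.py .5874 -.2603 .22 10.6
```

```text
time: 20.35
position: [0.5861, -0.2329, 0.2699]
tool_rot: [0.61, 0.792, 0.0, -0.0]
ft_force: [-0.6, 0.1, -4.2]
grip_width: 0.0495
grip_force: 45.0
t 20.35 at [ 0.5861 -0.2329  0.2699] head 14.83 tilt [-2.e-04  3.e-04 -1.e+00] w 0.0494753070610652 ft [-0.6  0.1 -4.2]
row [-0.0894 -0.0193  0.1663] 0.0117
```

```bash
python3 -m handwheel '[[-0.01,0,0,0.001],[-0.03,-0.01,0.02,0.004],[-0.05,-0.01,0.05,0.007],[-0.07,-0.02,0.09,0.01],[-0.085,-0.02,0.13,0.012],[-0.089,-0.02,0.17,0.012],[-0.089,-0.02,0.2,0.012],[-0.089,-0.02,0.22,0.012],[-0.089,-0.02,0.23,0.012],[-0.089,-0.02,0.23,0.012],[-0.089,-0.02,0.23,0.012]]'
python3 - <<'E'
from w import *
np.set_printoptions(precision=4,suppress=True)
f,at,px=snap('w8'); go(.5874,-.2603,.128,10.6)
d=vision.camera('scene');cv2.imwrite('pics/s2.png',d['frame'][:,:,::-1])
b=cv2.resize(d['frame'][195:385,70:300,::-1],None,fx=1.04,fy=1.04);o=np.zeros((420,800,3),np.uint8);o[:,:560]=f[:,:,::-1];o[:b.shape[0],560:560+b.shape[1]]=b[:,:240]
cv2.imwrite('pics/chk2.png',o)
z=.204
u=np.array([.1845,-.9828]);v=np.array([.9828,.1845]);c=np.array([.5874,-.2603])
print([px([*(c+a*u+b_*v),.218]).round(0).tolist() for a in(-.12,.12) for b_ in (-.025,.025)],px([.5708,-.1719,.122]),px([.604,-.3487,.122]))
E
```

```text
time: 21.27
position: [0.5873, -0.2602, 0.2013]
tool_rot: [0.639, 0.769, 0.0, 0.0]
ft_force: [0.2, 1.0, -4.7]
grip_width: 0.0497
grip_force: 45.0
t 21.32 at [ 0.5876 -0.2603  0.2017] head 10.53 tilt [ 0.0011 -0.0007 -1.    ] w 0.04968559359061675 ft [ 0.1  0.7 -4.3]
row [ 0.0003 -0.0008  0.2458] -0.0002
[[208.0, -14.0], [342.0, -14.0], [232.0, 476.0], [321.0, 476.0]] [276.1817  95.1473] [276.7093 326.8196]
```

View pics/chk2.png

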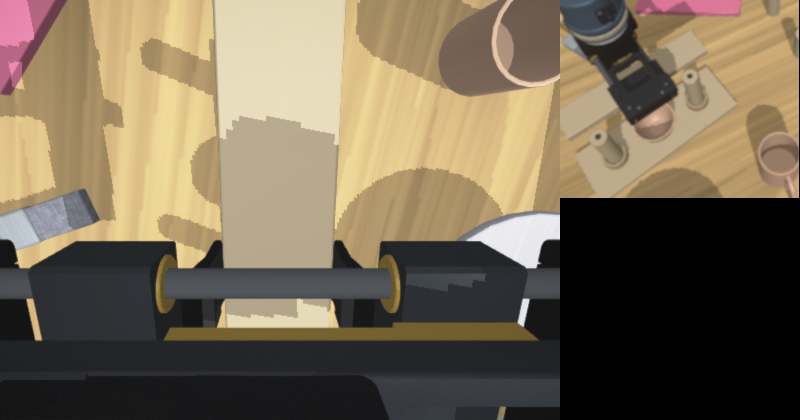

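The strip (columns 214–346 at the top, 222–336 at row 240) is within about 2 mm and about 1° of its predicted place, and level. I'll lower it to the hover height.

```bash
python3 -m handwheel '[[0,0,0.01,0],[0,0,0.03,0],[0,0,0.06,0],[0,0,0.09,0],[0,0,0.12,0],[0,0,0.15,0],[0,0,0.18,0],[0,0,0.2,0],[0,0,0.22,0],[0,0,0.232,0],[0,0,0.24,0],[0,0,0.244,0],[0,0,0.244,0],[0,0,0.244,0],[0,0,0.244,0]]'
python3 - <<'E'
from w import *
from h import at as A,K,T
go(.5874,-.2603,.128,10.6);f,at,px=snap('w9')
for i in range(3): go(.5874,-.2603,.128,10.6);vision.camera('top')
a=vision.camera('scene')['frame'][:,:,::-1];b=vision.camera('top')['frame'][:,:,::-1]
a=cv2.resize(a[230:390,70:260],(470,396),interpolation=2);b=cv2.resize(b[130:220,345:490],(330,205),interpolation=2)
o=np.zeros((420,800,3),np.uint8);o[:396,:470]=a;o[:205,470:]=b;cv2.imwrite('pics/fin.png',o)
u=np.array([.1845,-.9828]);v=np.array([.9828,.1845]);c=np.array([.5874,-.2603])
for n,s,x0,y0 in(('scene',2.474,70,230),('top',2.276,345,130)):
  for s1 in(-.12,.12):
    for s2 in(-.025,.025):
      q=K[n]@(np.linalg.inv(T[n])@[*(c+s1*u+s2*v),.146,1])[:3];q=q[:2]/q[2];print(n,((q-[x0,y0])*s+[470*(n=='top'),0]).round())
E
```

```text
time: 22.62
position: [0.5874, -0.2605, 0.1285]
tool_rot: [0.639, 0.769, 0.0, 0.001]
ft_force: [-0.3, -0.5, -4.5]
grip_width: 0.0494
grip_force: 45.0
t 22.62 at [ 0.5874 -0.2605  0.1285] head 10.51 tilt [ 9.e-04 -6.e-04 -1.e+00] w 0.049405273600483156 ft [-0.3 -0.5 -4.5]
row [0.0005 0.0002 0.0016] -0.0002
t 22.67 at [ 0.5874 -0.2605  0.1285] head 10.51 tilt [ 9.e-04 -6.e-04 -1.e+00] w 0.04955654049299258 ft [ 0.4 -0.  -3.7]
row [0.0005 0.0002 0.0016] -0.0003
t 22.72 at [ 0.5873 -0.2604  0.1284] head 10.51 tilt [ 7.e-04 -5.e-04 -1.e+00] w 0.04913751679496216 ft [ 0.2 -0.4 -5.1]
row [0.0003 0.0004 0.0014] -0.0002
t 22.77 at [ 0.5873 -0.2604  0.1283] head 10.51 tilt [ 6.e-04 -4.e-04 -1.e+00] w 0.04942733363280796 ft [-0.3  0.4 -3.8]
row [0.0002 0.0005 0.0011] -0.0002
scene [318.  36.]
scene [355.  82.]
scene [ 20. 227.]
scene [ 52. 284.]
top [557. 121.]
top [547.  70.]
top [802.  81.]
top [791.  31.]
```

View pics/fin.png

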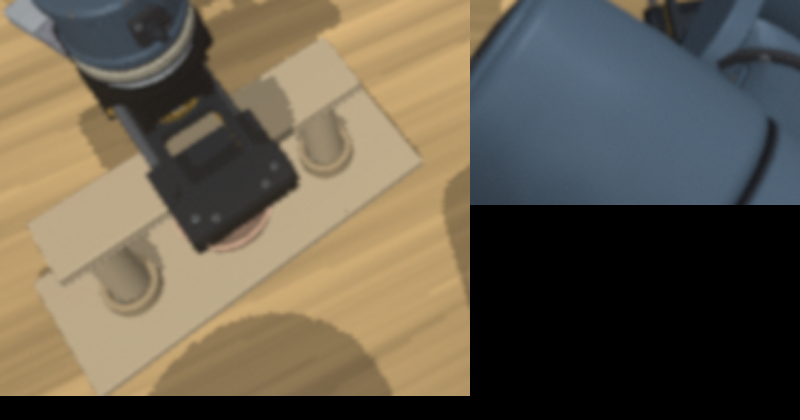

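The final view shows the strip's corners at (322,38), (360,83), (29,226) and (63,282). That is within about 5 mm of target and parallel to the shelf, and both posts stand upright in their collars. The limit is 12 mm, and the hover height is right, so I'm handing in.

```bash
python3 -c "
from rig import job;print(job.hand_in())"
```

```text
the job is handed in; nothing more can be done
None
```

I handed the job in at about 23 s: the 110 mm post stands released in the empty collar, and the strip is held still about 1 cm above both posts, centred within roughly 5 mm. No verdict came back.

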